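# Free the sagging bolt and hold the splash-guard gate ajar

## Task

The sump cover in front of the dipping tank's splash guard is cocked up and in the gate's way: press its raised edge down until it sits level in its frame. Then take the red knob of the gate's sagging bolt, lift it so that the bolt's nose clears the bent keeper while you pull it back, draw the bolt out and swing the gate about 20 degrees open towards the robot. The gate closes itself, so finish while still gripping the knob and holding the gate steady there; leave the jar and the formers where they stand.

Things in the scene. Friction and masses are not known exactly. Their poses are not given: they have to be found in the camera images.
- guard: Fixed splash guard: low fence with a gate, shut-lidded tank behind (from own x +0.17, up to 130 mm high). Origin on the bench under the shut gate; own x points to the tank, own y along the fence to the hinge post, z up. Shut gate: own y -0.13 (free end) to +0.15, 14 mm thick, underside 18 and top 75 mm high. Bolt guides on it at own y -0.105 and +0.075, 138 mm high.
- sump (a point): Centre of the sump frame, on the bench on the robot's side of the gate, at guard's own x -0.085, y -0.06. Opening 105 mm (guard's x) by 125 mm (guard's y), seat 4 mm and rim 9 mm above the bench.
- gate_hinge (a point): Point on the bench on the gate's upright hinge axis, 150 mm along the guard's own y from its origin.
- gate (a joint): Gate angle in rad: 0 shut, positive as its free end swings towards the robot side (guard's -x), up to 1.0. A spring shuts it with about 0.5 Nm at 0.35 rad (about 4 N at the drawn knob). It cannot open while the bolt is in the keeper.
- bolt_draw (a joint): How far the bolt is drawn back out of the keeper towards the hinge, in m: 0 to 0.004 at the start, stop at 0.05; it is out of the keeper from 0.035 on. It runs along the gate with about 1.5 N of friction and stays where it is left.
- bolt_lift (a joint): How far the bolt is lifted in its slack guides, in m: it sags to 0 by its weight (about 2.5 N), stop at 0.02. Its nose, a lug under the rod's end, must rise at least 11 mm to pass the keeper's lip, which it crosses at about 7 to 25 mm of draw; after that it may drop.
- knob: Red knob on the bolt, an upright cylinder 24 mm in diameter and 40 mm high, origin at its centre (138 mm above the bench when sagged); rigid with the bolt. At the start it is at guard's own x 0, y -0.02 plus the draw. Under it runs the 12 mm steel rod, its top 32 mm below the knob's centre. Its axes turn with the gate and match the guard's when shut.
- keeper (a point): Brass keeper on the latch post, fixed, 40 mm along the fence: a tall cheek on the robot's side (top 135 mm above the bench, so the bolt cannot be lifted out), a low one on the tank's side (82 mm), and between them at the gate side a bent-up lip with its top 91 mm above the bench. Point on the post's top (68 mm) at the keeper's gate-side edge, guard's own y -0.155.
- cover: Loose aluminium sump cover, 100 (own x) by 120 (own y) by 5 mm, 160 g; origin at centre of underside. Starts in its frame tilted 0.125 rad, its own -y edge 15 mm high on a stiff rubber catch under it at own y -0.052. About 6 to 8 N down near that edge pushes the catch in for good. Level, its top is 9 mm above the bench, flush with the rim.
- former_row: Bystander: wooden base 45 by 140 by 20 mm with three orange pear-shaped formers, 111 mm high in all; origin at the centre of its underside.
- jar: Bystander: closed jar, 60 mm in diameter, 85 mm high; origin at the centre of its underside.
- short_former: Bystander between gate and tank: metal former 28 mm in diameter on a 50 mm square wooden base, 74 mm high; origin at the centre of its underside.
There are look-alikes about, which are no part of the job. Of the things like the cover, leave any that is brown or orange; of the rest the smaller one is meant.

How it is judged:
On the way, in this order (a step that is already met when the one before it is completed fails the run):
1. the cover sits level in its frame while the bolt is still home (angle between the z axis of cover and the z axis of guard, either way round below 0.03 rad and z of cover in the frame of guard below 0.007 m and value of joint bolt_draw below 0.01 m), for 0.2 s.
2. the bolt is drawn back over the keeper's lip by the gripped knob (value of joint bolt_draw above 0.034 m and contact force between the fingers and knob above 1 N), for 0.1 s.
At the end, for the whole second after the job is handed in: The gate is held still at 0.21 to 0.49 rad (12 to 28 degrees) by the fingers on the knob (more than 1 N), the bolt is drawn at least 30 mm, and the cover lies in its frame (within 8 mm of its centre) level within 0.03 rad, its underside less than 7 mm above the bench (value of joint gate between 0.21 and 0.49 rad and not (velocity of joint gate above 0.05 rad/s) and not (velocity of joint gate below -0.05 rad/s) and value of joint bolt_draw above 0.03 m and contact force between the fingers and knob above 1 N and angle between the z axis of cover and the z axis of guard, either way round below 0.03 rad and z of cover in the frame of guard below 0.007 m and horizontal distance between cover and sump below 0.008 m); the arm keeps its last pose, push and grip.
It fails at once if the row of formers is shifted by more than 30 mm or tipped (distance of former_row from where it was at the start of the episode above 0.03 m or angle between former_row's own z axis and vertical above 0.4 rad).
It fails at once if the jar is shifted by more than 30 mm or tipped (distance of jar from where it was at the start of the episode above 0.03 m or angle between jar's own z axis and vertical above 0.4 rad).
It fails at once if the short former is shifted by more than 30 mm or tipped (distance of short_former from where it was at the start of the episode above 0.03 m or angle between short_former's own z axis and vertical above 0.4 rad).
It also fails if it takes over 51 s, if anything falls off the work surface, if the arm or the gripper's body presses on something with over 40 N, if the wrist force passes 120 N, or if a joint passes its speed limit or range.

## Robot

A 7-joint arm with a two-finger parallel gripper is mounted at the origin on the work surface. World frame = base frame: x ahead of the robot, y to its left, z up, the work surface at z = 0. Lengths are in m, angles in rad, forces in N, time in s.
With the tool pointing down it reaches from about 0.4 to 0.925 m from the base axis. Payload 4.1 kg.
Tool frame: the origin (TCP) lies on the mounting face of the last link; the fingertips stand 173 mm ahead of it and the grasp point (between the pads) lies 155 mm ahead of it; x points along the fingers, y is the direction in which the jaws open and shut, and the axes are right-handed (so a half turn about x gives the same grasp; the last joint's range is limited). The gripper opens to 85 mm and grips with 20 to 120 N. Pads are 22 mm wide; open, the fingers measure 114 mm over their backs; the gripper's body (76 mm by 85 mm) begins 54 mm behind the grasp point. The pads swing forward as they close: fully open they stand 13 mm farther back than shut.
Start: joints at [-1.202, 0.398, 0.045, 1.537, -0.019, 1.207, -0.051], TCP at [0.293, 0.58, 0.405] pointing down, gripper open.
Joint ranges: [-2.82, 2.82], [-0.49, 2.23], [-1.37, 1.46], [0, 2.46], [-1.36, 4.5], [0.23, 2], [-2.94, 2.94]. Speed limits (rad/s): [2.57, 2.57, 3.14, 3.14, 3.14, 3.14, 3.14].

## Interface

Orientations are given as a rotation vector (axis times angle).
In Python, from rig import get_obs, cams, env gives the robot as it stands.
- The arm moves only by the shell command python3 -m crank 'ROWS'. ROWS is JSON, a list of rows, each an object with "xyz": the shift along the tool's x, y, z in cm, a list of three; "rot": the turn, a rotation vector about the tool's x, y, z in rad, a list of three; "hand": the finger opening in cm, from 0 to 8.54. In form: [{"xyz": [tx, ty, tz], "rot": [ax, ay, az], "hand": hand}, ...]. A call has exactly 10 rows; each row is the pose to reach, as a shift and turn from the pose commanded when the call began, along the tool's axes at that moment; what a row does not reach only later rows make up. A row lasts 1/12 s, in which the tool goes at most 41.7 mm and 7.16 degrees, less where a joint would pass 70% of its speed; a pose out of reach is approached as far as the arm can. A call with a gripper value outside its range is refused whole. The fingers move at their own pace and stop on an object; the grip force is fixed at half the most. Time passes only in rows, so rows that repeat a pose let the fingers close, or fill a call up. It gives the time, the measured TCP pose, the force and the opening at its end, in the units of the state.
- get_obs(): the state, without advancing time (a new reading comes with each control period).
- cams.read_camera(name): name is "scene" or "top"; returns a dict with "img" (384x512x3 uint8, red, green, blue), "z_map" (384x512 float32, m along the optical axis (not along the pixel's ray), 0 where there is no reading), "vertical_fov" (degrees; the focal length in pixels is half the picture's height over the tangent of half this angle, whatever the lens; pixels are square), "cx", "cy" (the principal point, pixels), "extrinsics" (4x4, takes a point from world to camera coordinates). Camera axes: x right, y up, looking along -z (the intrinsics and any distortion apply to the point x, -y, -z); pixel columns grow to the right and rows downward; lengths in m; the calibration is good to about 2 mm. A picture is of the moment at which its call begins.
- env.hand_in(): hands the job in, once; it reports no verdict.
The state is a dict: "clock": time; "joint_pos": joint angles; "joint_vel": joint speeds; "tau": joint torques, N m; "tcp_pos": TCP position; "orientation": TCP orientation; "force": force on the tool from outside, world axes, zero at the start; "ft_torque": the same for the moment, N m; "gripper_width": finger opening in m.
Only numpy, scipy, OpenCV 4.12 (cv2) and the standard library are available. Lean on these libraries where they do the work, as an engineer would, in place of code of your own. Each camera call takes 0.05 s, during which the arm holds its last target.

## Working session

There is one attempt and no reset: what is moved stays moved. The work goes in short steps, Python scripts to look and compute and a shell command to move; the robot and the scene stay as the last step left them, time stands still between calls to the robot, and variables do not carry over. Pictures are saved under pics/ and viewed, and the job is handed in when it is done.

```bash
ls; mkdir -p pics; cat > h.py <<'E'
import numpy as np, cv2
from rig import get_obs, cams, env
def K(c):
    h,w=c["img"].shape[:2]; f=h/2/np.tan(np.radians(c["vertical_fov"])/2); return f,c["cx"],c["cy"]
def cloud(c):
    f,cx,cy=K(c); z=c["z_map"]; v,u=np.indices(z.shape)
    P=np.stack([(u-cx)/f*z,-(v-cy)/f*z,-z],-1)
    E=np.array(c["extrinsics"]); R,t=E[:3,:3],E[:3,3]
    return (P-t)@R
def onplane(c,u,v,h):
    f,cx,cy=K(c); E=np.array(c["extrinsics"]); R,t=E[:3,:3],E[:3,3]
    o=-R.T@t; d=R.T@np.array([(u-cx)/f,-(v-cy)/f,-1]); return o+d*(h-o[2])/d[2]
def proj(c,p):
    f,cx,cy=K(c); E=np.array(c["extrinsics"]); q=E[:3,:3]@np.array(p)+E[:3,3]
    return cx+f*q[0]/-q[2], cy-f*q[1]/-q[2]
def save(c,n,s=1.5):
    cv2.imwrite("pics/"+n,cv2.resize(c["img"][:,:,::-1],None,fx=s,fy=s,interpolation=cv2.INTER_CUBIC))
E
python3 - <<'E'
from h import *
import pickle
d={}
for n in("scene","top"):
    c=cams.read_camera(n); d[n]=c; save(c,n+"0.png"); print(n,c.keys(),[ (k,v) for k,v in c.items() if k not in("img","z_map")],(c["z_map"]>0).mean())
pickle.dump(d,open("d0.pkl","wb"))
print(get_obs())
E
```

```text
pics
scene dict_keys(['img', 'z_map', 'vertical_fov', 'cx', 'cy', 'extrinsics']) [('vertical_fov', 53.35525082653403), ('cx', 253.25340959243206), ('cy', 189.195263953746), ('extrinsics', array([[ 0.47599133,  0.87935528,  0.01290542, -0.2259613 ],
       [-0.69899888,  0.36937846,  0.61233987,  0.30160268],
       [ 0.53369731, -0.30048935,  0.7904893 , -1.78918632],
       [ 0.        ,  0.        ,  0.        ,  1.        ]]))] 0.995697021484375
top dict_keys(['img', 'z_map', 'vertical_fov', 'cx', 'cy', 'extrinsics']) [('vertical_fov', 54.93525293468198), ('cx', 252.70723786228396), ('cy', 200.05113598983127), ('extrinsics', array([[-0.0159887 , -0.99947658,  0.02812354, -0.02403687],
       [ 0.99238576, -0.01242721,  0.12254004, -0.48973619],
       [-0.1221264 ,  0.02986866,  0.99206502, -1.10911766],
       [ 0.        ,  0.        ,  0.        ,  1.        ]]))] 0.9960734049479166
{'clock': 0.1, 'joint_pos': array([-1.20199479,  0.39911412,  0.04508794,  1.5377346 , -0.01870176,
        1.20689285, -0.05072913]), 'joint_vel': array([-0.0018262 , -0.00204727, -0.00043838, -0.00318536, -0.00016267,
       -0.00239744,  0.00136791]), 'tau': array([ 3.27699847e-03, -4.76269734e+01,  1.36974502e+00, -2.54948115e+01,
        1.19574877e-02,  5.07299323e-03,  6.84206611e-06]), 'tcp_pos': array([0.29296816, 0.57994343, 0.40377929]), 'orientation': array([ 0.36543831,  1.53976503, -0.36813926]), 'force': array([ 0.19465884, -0.55383202, -0.09844087]), 'ft_torque': array([ 0.01216053, -0.01467005,  0.02913966]), 'gripper_width': 0.0858444024747534}
```

View pics/scene0.png

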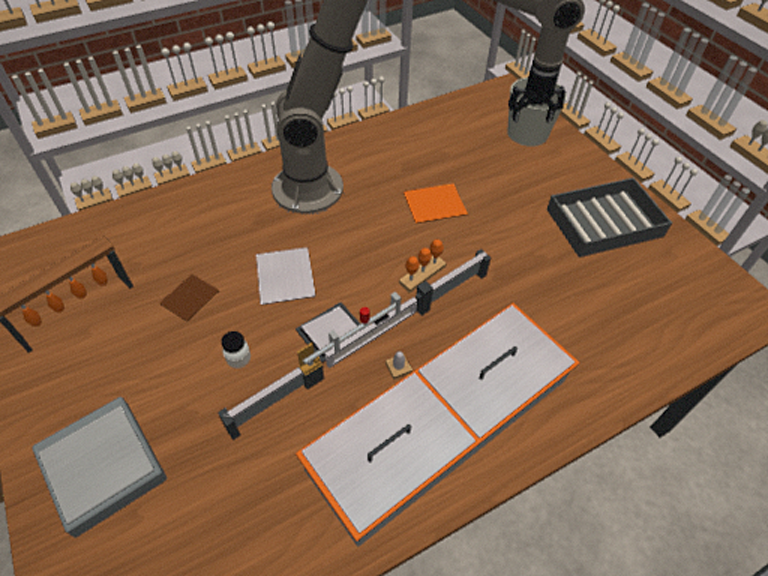

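View pics/top0.png

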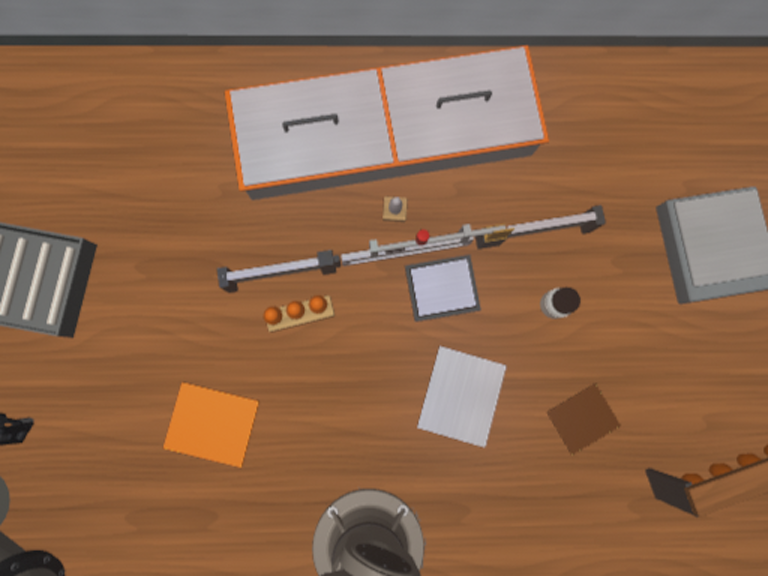

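The scene picture shows the fence with the knob at about (365,315) and the tilted grey cover in its frame at (332,325). In the top view the knob is at (422,237), the cover at (443,288), the jar at (562,301), the formers at (296,310) and the short former at (395,207). The white sheet at (462,397) is the larger look-alike. Next I measure.

```bash
python3 - <<'E'
from h import *
import pickle
d=pickle.load(open("d0.pkl","rb"))
for n in d:
    c=d[n]; P=cloud(c); im=c["img"].astype(int); hsv=cv2.cvtColor(c["img"],cv2.COLOR_RGB2HSV)
    red=((hsv[...,0]<5)|(hsv[...,0]>174))&(hsv[...,1]>190)&(hsv[...,2]>90)
    nn,l,st,ce=cv2.connectedComponentsWithStats(red.astype(np.uint8))
    for i in range(1,nn):
        if st[i,4]>15: 
            m=l==i; q=P[m]; print(n,"red",st[i],ce[i],np.median(q,0),q[:,2].max()); 
            t=q[q[:,2]>np.percentile(q[:,2],90)-0.004]; print("  top",t.mean(0),t.min(0),t.max(0),len(t))
    # workbench plane check
    print(n,"table z",np.median(P[(abs(P[...,2])<.02)][:,2]))
c=d["top"];P=cloud(c)
# fence: heights 0.055..0.08 in region
R=(P[...,0]>.4)&(P[...,0]<.75)&(P[...,1]>-.5)&(P[...,1]<.4)
m=R&(P[...,2]>.06)&(P[...,2]<.082)
q=P[m][:,:2].astype(np.float32)
print(len(q),cv2.fitLine(q,cv2.DIST_HUBER,0,.01,.01).ravel(), q.min(0),q.max(0))
# crop picture
cr=c["img"][130:230,200:420]; cv2.imwrite("pics/crop0.png",cv2.resize(cr[:,:,::-1],None,fx=3.6,fy=3.6,interpolation=cv2.INTER_CUBIC))
c=d["scene"];cr=c["img"][160:260,180:330]; cv2.imwrite("pics/crop1.png",cv2.resize(cr[:,:,::-1],None,fx=5,fy=5,interpolation=cv2.INTER_CUBIC))
E
```

```text
scene red [240 205   6   5  27] [242.59259259 207.07407407] [ 0.59757028 -0.11093775  0.15761706] 0.16162883305474046
  top [ 0.59962962 -0.11057777  0.1589719 ] [ 0.59092663 -0.11952823  0.15674277] [ 0.60965494 -0.1018863   0.16162883] 18
scene table z -0.0006886258621287786
top table z 0.00041265121001530706
1275 [ 0.14995103 -0.9886934   0.57464576 -0.00728965] [ 0.45060104 -0.4887099 ] [0.7498372  0.29003847]
```

View pics/crop0.png

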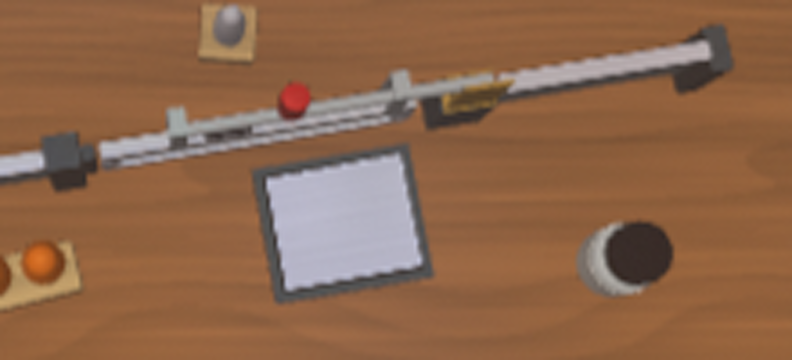

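View pics/crop1.png

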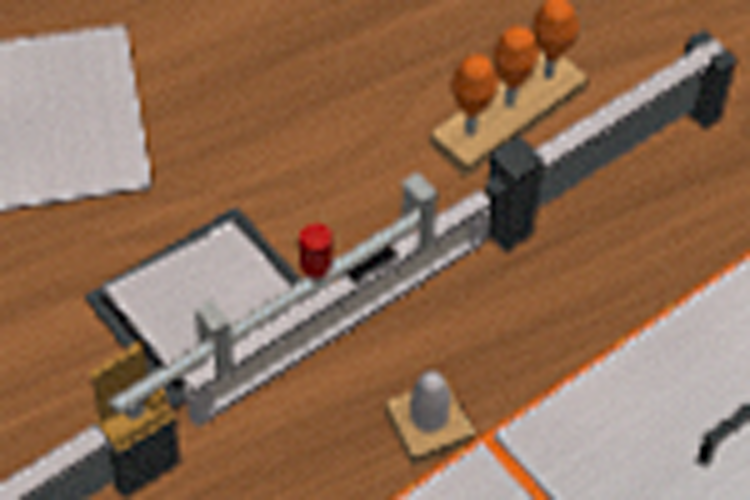

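```bash
python3 - <<'E'
from h import *
import pickle
d=pickle.load(open("d0.pkl","rb"))
c=d["top"];P=cloud(c);hsv=cv2.cvtColor(c["img"],cv2.COLOR_RGB2HSV)
def show(u,v): 
    print((u,v),P[v,u].round(4),hsv[v,u])
for u,v in [(281,157),(282,158),(360,151),(380,148),(170,181),(200,177),(240,172),(255,166),(300,160),(263,152)]: show(u,v)
red=((hsv[...,0]<8)|(hsv[...,0]>172))&(hsv[...,1]>150)&(hsv[...,2]>60)
red[:, :260]=0; red[:,300:]=0; red[180:]=0;red[:140]=0
q=P[red]; print("red",len(q),q.mean(0),q.max(0)); v,u=np.nonzero(red);print(u.min(),u.max(),v.min(),v.max())
t=q[q[:,2]>.150]; print("top",t.mean(0),t.min(0),t.max(0),len(t))
# fence white tops beyond the gate
for lo,hi in((345,392),(160,205)):
    m=np.zeros(red.shape,bool); m[130:200,lo:hi]=1; m&=(P[...,2]>.03)&(P[...,2]<.09)&(hsv[...,1]<40)&(hsv[...,2]>110)
    q=P[m];print(lo,len(q),np.median(q,0),cv2.fitLine(q[:,:2].astype(np.float32),cv2.DIST_HUBER,0,.01,.01).ravel())
# cover
m=np.zeros(red.shape,bool); m[165:220,265:325]=1
m&=(hsv[...,1]<45)&(hsv[...,2]>120)&(P[...,2]<.03)
m=cv2.erode(m.astype(np.uint8),np.ones((3,3)))>0
q=P[m]; A=np.c_[q[:,:2]-q[:,:2].mean(0),np.ones(len(q))]; s=np.linalg.lstsq(A,q[:,2],rcond=None)[0]; print("cover",len(q),q.mean(0),s,q[:,2].min(),q[:,2].max())
cnt=max(cv2.findContours(m.astype(np.uint8),0,1)[0],key=cv2.contourArea);r=cv2.minAreaRect(cnt);print(r);print([onplane(c,*p,.013).round(4) for p in cv2.boxPoints(r)])
# dark frame
m=np.zeros(red.shape,bool); m[165:220,265:325]=1; m&=(hsv[...,1]<80)&(P[...,2]<.03)
cnt=max(cv2.findContours(m.astype(np.uint8),0,1)[0],key=cv2.contourArea);r=cv2.minAreaRect(cnt);print("frame",r,onplane(c,*r[0],.009));bp=np.array([onplane(c,*p,.009) for p in cv2.boxPoints(r)]);print(bp.round(4),bp.mean(0), np.degrees(np.arctan2(*(bp[1]-bp[0])[:2])),np.degrees(np.arctan2(*(bp[2]-bp[1])[:2])))
E
```

```text
(281, 157) [ 0.5928 -0.1076  0.1606] [  1 186 189]
(282, 158) [ 0.5907 -0.1107  0.1574] [  1 187 188]
(360, 151) [ 0.628  -0.3557  0.0826] [175  16 177]
(380, 148) [ 0.6372 -0.4179  0.0808] [174  16 159]
(170, 181) [0.5432 0.214  0.0782] [122  18 194]
(200, 177) [0.5541 0.1256 0.0794] [122  19 203]
(240, 172) [0.5684 0.007  0.077 ] [  3  21 122]
(255, 166) [ 0.5801 -0.0371  0.1049] [ 13  12 145]
(300, 160) [ 0.5975 -0.1699  0.1017] [174   8 160]
(263, 152) [ 6.488e-01 -6.760e-02 -3.000e-04] [ 13 143 136]
red 63 [ 0.59728042 -0.11052023  0.14475437] [ 0.64607317 -0.09814588  0.16229517]
277 286 153 161
top [ 0.59352382 -0.10895638  0.15803364] [ 0.58292269 -0.11919306  0.15019807] [ 0.60444259 -0.09939517  0.16229517] 55
345 274 [ 0.63514988 -0.37824278  0.07986284] [ 0.17204703 -0.98508877  0.6378425  -0.3958956 ]
160 237 [0.54826554 0.17926665 0.07988404] [ 0.15576026 -0.9877949   0.54808664  0.178921  ]
cover 1041 [ 0.51714667 -0.16561225  0.01685149] [ 0.01592045 -0.12106733  0.01685149] 0.005464652663454398 0.029013665204714312
((294.99810791015625, 191.1566162109375), (29.91617202758789, 36.05912399291992), 79.3803482055664)
[array([ 0.5552, -0.1015,  0.013 ]), array([ 0.5753, -0.2148,  0.013 ]), array([ 0.4811, -0.2289,  0.013 ]), array([ 0.4616, -0.1166,  0.013 ])]
frame ((294.6627197265625, 191.5889434814453), (37.885196685791016, 44.31525802612305), 79.99201965332031) [ 0.51729099 -0.16485424  0.009     ]
[[ 0.5657 -0.0863  0.009 ]
 [ 0.5892 -0.2264  0.009 ]
 [ 0.4692 -0.2429  0.009 ]
 [ 0.4467 -0.1044  0.009 ]] [ 0.51768496 -0.16500963  0.009     ] 170.4901425210006 -97.84794717508797
```

```bash
cat >> h.py <<'E'
from scipy.spatial.transform import Rotation as Ro
PSI=0.155
GX=np.array([np.cos(PSI),np.sin(PSI),0]);GY=np.array([-np.sin(PSI),np.cos(PSI),0]);SUMP=np.array([.517,-.165,0]);G0=SUMP+.085*GX+.06*GY
def plan(target_tcp,yaw):
    """yaw = heading of tool y axis; rows values for the move from the measured pose"""
    o=get_obs();R0=Ro.from_rotvec(o["orientation"]);p=o["tcp_pos"]
    y=np.array([np.cos(yaw),np.sin(yaw),0]);x=np.array([0,0,-1.]);M=np.c_[x,y,np.cross(x,y)]
    dr=(R0.inv()*Ro.from_matrix(M)).as_rotvec()
    print("shift cm",(R0.inv().apply(np.array(target_tcp)-p)*100).round(2),"rot",dr.round(3))
E
python3 - <<'E'
from h import *
o=get_obs();print(Ro.from_rotvec(o["orientation"]).as_matrix().round(3))
print("G0",G0)
p=SUMP-.05*GY-.006*GX; print(p)
for yaw in(PSI,PSI+np.pi,PSI+np.pi/2,PSI-np.pi/2): plan([p[0],p[1],.26],yaw)
E
```

```text
[[-0.001  0.451  0.893]
 [-0.002  0.893 -0.451]
 [-1.    -0.002  0.   ]]
G0 [ 0.59171817 -0.092597    0.        ]
[ 0.51879094 -0.21532686  0.        ]
shift cm [ 14.49 -60.78  56.01] rot [0.948 0.001 0.002]
shift cm [ 14.49 -60.78  56.01] rot [-2.194e+00 -2.000e-03  1.000e-03]
shift cm [ 14.49 -60.78  56.01] rot [-0.623 -0.     0.002]
shift cm [ 14.49 -60.78  56.01] rot [2.519e+00 2.000e-03 1.000e-03]
```

```bash
python3 -m crank '[{"xyz":[0,-3,3],"rot":[0.1,0,0],"hand":0},{"xyz":[0,-6,6],"rot":[0.2,0,0],"hand":0},{"xyz":[0,-9,8.5],"rot":[0.3,0,0],"hand":0},{"xyz":[0,-12,11.2],"rot":[0.4,0,0],"hand":0},{"xyz":[0,-15,14],"rot":[0.5,0,0],"hand":0},{"xyz":[0,-18,16.8],"rot":[0.6,0,0],"hand":0},{"xyz":[0,-21,19.6],"rot":[0.7,0,0],"hand":0},{"xyz":[0,-24,22.4],"rot":[0.8,0,0],"hand":0},{"xyz":[0,-27,25],"rot":[0.9,0,0],"hand":0},{"xyz":[0,-30,28],"rot":[0.95,0,0],"hand":0}]'; python3 - <<'E'
from h import *
p=SUMP-.05*GY-.006*GX; plan([p[0],p[1],.26],PSI); o=get_obs(); print(o["joint_pos"].round(2),o["force"])
E
```

```text
clock: 0.93
tcp_pos: [0.4071, 0.1849, 0.4044]
orientation: [1.098, 1.277, -1.099]
force: [0.7, 0.3, -0.3]
gripper_width: 0.0002
shift cm [14.42  5.09 41.25] rot [-0.005 -0.     0.001]
[-0.9   0.03  0.38  2.   -0.01  1.11 -0.36] [ 0.69356267  0.30756445 -0.26248373]
```

```bash
python3 -m crank '[{"xyz":[0,0.5,4.1],"rot":[0,0,0],"hand":0},{"xyz":[0,1,8.2],"rot":[0,0,0],"hand":0},{"xyz":[0,1.5,12.3],"rot":[0,0,0],"hand":0},{"xyz":[0,2,16.4],"rot":[0,0,0],"hand":0},{"xyz":[0,2.5,20.5],"rot":[0,0,0],"hand":0},{"xyz":[1,3,24.6],"rot":[0,0,0],"hand":0},{"xyz":[3,3.5,28],"rot":[0,0,0],"hand":0},{"xyz":[5,4,31.5],"rot":[0,0,0],"hand":0},{"xyz":[7,4.5,35],"rot":[0,0,0],"hand":0},{"xyz":[9,5,38.5],"rot":[0,0,0],"hand":0}]'; python3 - <<'E'
from h import *
p=SUMP-.05*GY-.006*GX; plan([p[0],p[1],.215],PSI); o=get_obs(); print(o["joint_pos"].round(2),o["force"])
E
```

```text
clock: 1.77
tcp_pos: [0.5158, -0.1874, 0.3134]
orientation: [1.095, 1.278, -1.095]
force: [0.3, 0.6, 0.5]
gripper_width: 0.0
shift cm [ 9.84 -0.13  2.81] rot [-0.001 -0.     0.   ]
[-0.28  0.38  0.68  1.9  -0.29  0.97  0.69] [0.2588362  0.63344646 0.49541382]
```

```bash
python3 -m crank '[{"xyz":[2,0,1],"rot":[0,0,0],"hand":0},{"xyz":[4,0,2],"rot":[0,0,0],"hand":0},{"xyz":[6,0,2.8],"rot":[0,0,0],"hand":0},{"xyz":[8,-0.1,2.8],"rot":[0,0,0],"hand":0},{"xyz":[9,-0.1,2.8],"rot":[0,0,0],"hand":0},{"xyz":[10,-0.1,2.8],"rot":[0,0,0],"hand":0},{"xyz":[10.5,-0.1,2.8],"rot":[0,0,0],"hand":0},{"xyz":[10.8,-0.1,2.8],"rot":[0,0,0],"hand":0},{"xyz":[10.8,-0.1,2.8],"rot":[0,0,0],"hand":0},{"xyz":[10.8,-0.1,2.8],"rot":[0,0,0],"hand":0}]'; python3 - <<'E'
from h import *
c=cams.read_camera("scene");cv2.imwrite("pics/p1.png",cv2.resize(c["img"][140:290,140:340,::-1],None,fx=3.9,fy=3.9))
p=SUMP-.05*GY-.006*GX; plan([p[0],p[1],.182],PSI); o=get_obs(); print(o["force"])
E
```

```text
clock: 2.6
tcp_pos: [0.5194, -0.2137, 0.2074]
orientation: [1.096, 1.277, -1.094]
force: [-0.3, -0.8, -0.6]
gripper_width: -0.0002
shift cm [ 2.55 -0.09  0.14] rot [-0.002  0.    -0.002]
[-0.55905296  0.59879407 -0.16023857]
```

View pics/p1.png

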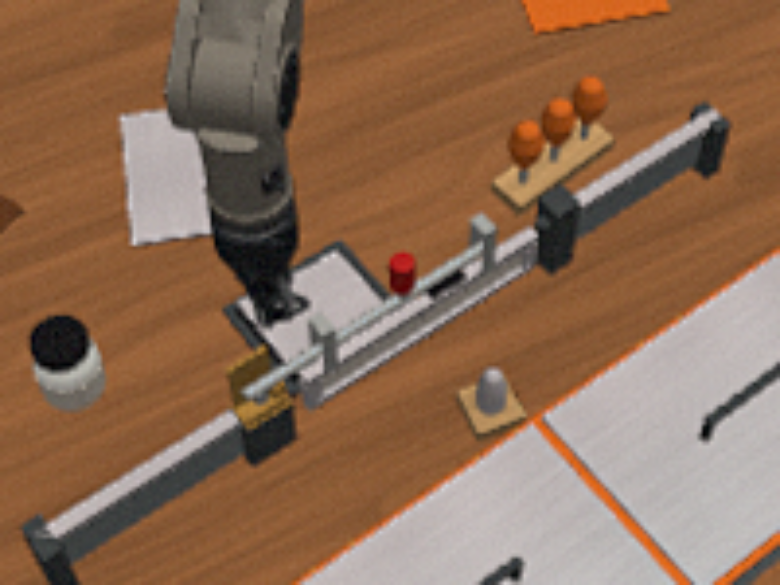

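The closed fingers are over the raised end of the cover, at (285,305). Next I press down.

```bash
python3 -m crank '[{"xyz":[0.5,0,0.1],"rot":[0,0,0],"hand":0},{"xyz":[0.9,0,0.1],"rot":[0,0,0],"hand":0},{"xyz":[1.2,0,0.1],"rot":[0,0,0],"hand":0},{"xyz":[1.4,0,0.1],"rot":[0,0,0],"hand":0},{"xyz":[1.6,0,0.1],"rot":[0,0,0],"hand":0},{"xyz":[1.8,0,0.1],"rot":[0,0,0],"hand":0},{"xyz":[2.0,0,0.1],"rot":[0,0,0],"hand":0},{"xyz":[2.2,0,0.1],"rot":[0,0,0],"hand":0},{"xyz":[2.4,0,0.1],"rot":[0,0,0],"hand":0},{"xyz":[2.5,0,0.1],"rot":[0,0,0],"hand":0}]'; python3 -c "
from h import *
o=get_obs();print(o['tcp_pos'],o['force'])"
```

```text
clock: 3.48
tcp_pos: [0.5195, -0.2155, 0.1824]
orientation: [1.096, 1.276, -1.095]
force: [-3.5, 1.2, 16.5]
gripper_width: 0.0001
[ 0.51947567 -0.21553993  0.18244034] [-3.48850108  1.18606431 16.45522466]
```

```bash
python3 -m crank '[{"xyz":[0.1,0,0],"rot":[0,0,0],"hand":0},{"xyz":[0.15,0,0],"rot":[0,0,0],"hand":0},{"xyz":[0.15,0,0],"rot":[0,0,0],"hand":0},{"xyz":[0.15,0,0],"rot":[0,0,0],"hand":0},{"xyz":[0.15,0,0],"rot":[0,0,0],"hand":0},{"xyz":[0,0,0],"rot":[0,0,0],"hand":0},{"xyz":[-1,0,0],"rot":[0,0,0],"hand":0},{"xyz":[-4,0,0],"rot":[0,0,0],"hand":0},{"xyz":[-8,0,0],"rot":[0,0,0],"hand":0},{"xyz":[-12,0,-3],"rot":[0,0,0],"hand":0}]'; python3 - <<'E'
from h import *
c=cams.read_camera("scene");cv2.imwrite("pics/p2.png",cv2.resize(c["img"][140:290,140:340,::-1],None,fx=3.9,fy=3.9))
k=G0-.0175*GY; k[:2]=[.595,-.1097]; print(k, "guard",(k-G0)@GX,(k-G0)@GY)
plan([k[0],k[1],.33],PSI); o=get_obs(); print(o["force"])
E
```

```text
clock: 4.32
tcp_pos: [0.5148, -0.1944, 0.2974]
orientation: [1.098, 1.27, -1.103]
force: [0.8, -0.6, 1.1]
gripper_width: 0.0002
[ 0.595  -0.1097  0.    ] guard 0.0006021188911909821 -0.017404610092893718
shift cm [-2.68  8.91 -6.54] rot [-0.001 -0.    -0.009]
[0.34383406 3.81956796 2.71709206]
```

View pics/p2.png

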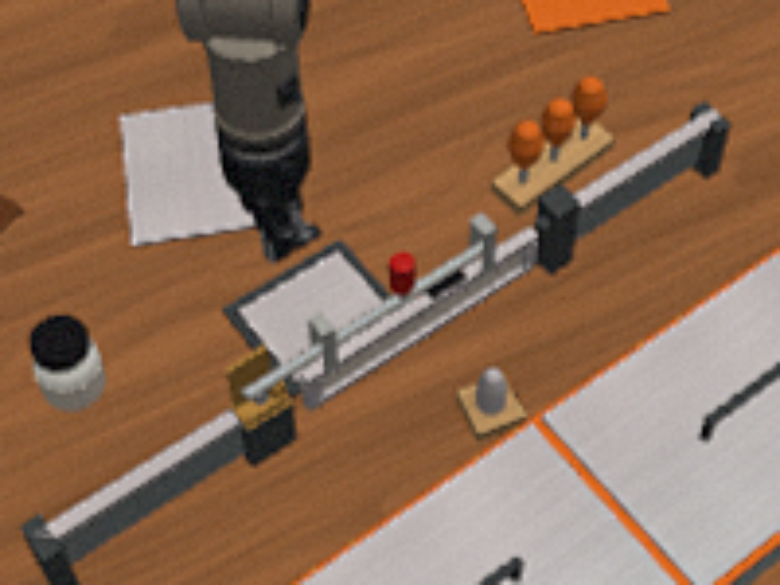

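The cover now appears flush at (310,310). I check that with depth and locate the knob again.

```bash
python3 - <<'E'
from h import *
c=cams.read_camera("scene");P=cloud(c);hsv=cv2.cvtColor(c["img"],cv2.COLOR_RGB2HSV)
d=P-SUMP; a=d@GX;b=d@GY
m=(abs(a)<.045)&(abs(b)<.055)&(P[...,2]<.035)&(hsv[...,1]<45)&(hsv[...,2]>110)
q=P[m];A=np.c_[a[m],b[m],np.ones(m.sum())]
s=np.linalg.lstsq(A,q[:,2],rcond=None)[0]
r=abs(q[:,2]-A@s)<.004; s=np.linalg.lstsq(A[r],q[r,2],rcond=None)[0]; print(m.sum(),r.sum(),"slope gx,gy,h",s,b[m].min(),b[m].max())
t=(abs(P[...,2])<.01)&(a>-.16)&(a<-.08)&(abs(b)<.1)&(hsv[...,1]>80); print("bench",t.sum(),P[t][:,2].mean())
E
```

```text
438 376 slope gx,gy,h [ 0.00761231 -0.001565    0.00837297] -0.05468753328778864 0.05469041088947126
bench 504 -0.000806432196498995
```

```bash
python3 -m crank '[{"xyz":[-2.5,1,-1],"rot":[0,0,0],"hand":8.5},{"xyz":[-4.5,3,-2],"rot":[0,0,0],"hand":8.5},{"xyz":[-4.5,5,-3.5],"rot":[0,0,0],"hand":8.5},{"xyz":[-4.5,7,-5],"rot":[0,0,0],"hand":8.5},{"xyz":[-4.5,8.5,-6.2],"rot":[0,0,0],"hand":8.5},{"xyz":[-4.5,8.9,-6.5],"rot":[0,0,0],"hand":8.5},{"xyz":[-4.5,8.9,-6.5],"rot":[0,0,0],"hand":8.5},{"xyz":[-4.5,8.9,-6.5],"rot":[0,0,0],"hand":8.5},{"xyz":[-4.5,8.9,-6.5],"rot":[0,0,0],"hand":8.5},{"xyz":[-4.5,8.9,-6.5],"rot":[0,0,0],"hand":8.5}]'; python3 - <<'E'
from h import *
c=cams.read_camera("scene");cv2.imwrite("pics/p3.png",cv2.resize(c["img"][140:290,140:340,::-1],None,fx=3.9,fy=3.9))
c=cams.read_camera("top");cv2.imwrite("pics/p4.png",cv2.resize(c["img"][100:250,180:380,::-1],None,fx=3.9,fy=3.9))
plan([.595,-.1097,.296],PSI); o=get_obs(); print(o["force"],o["joint_pos"].round(2))
E
```

```text
clock: 5.25
tcp_pos: [0.5922, -0.1141, 0.34]
orientation: [1.097, 1.277, -1.099]
force: [0.2, 0.3, 1.1]
gripper_width: 0.0849
shift cm [ 4.41  0.3  -0.34] rot [-0.004 -0.     0.   ]
[ 0.11142788 -0.15053307  0.7739444 ] [-0.38  0.44  0.66  1.74 -0.31  1.06  0.54]
```

View pics/p3.png

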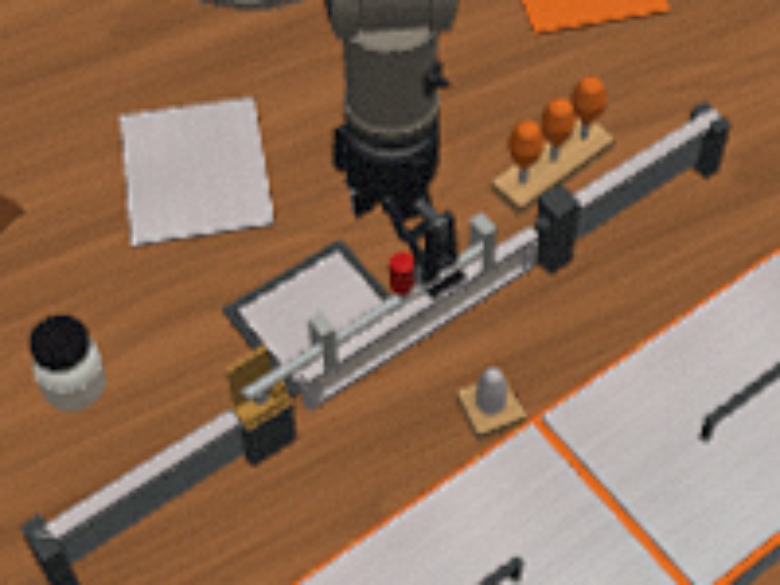

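View pics/p4.png

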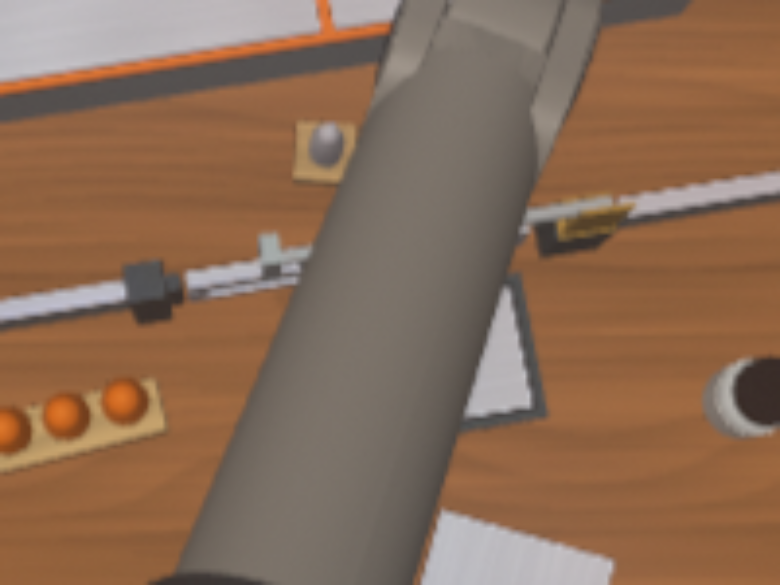

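```bash
python3 - <<'E'
from h import *
c=cams.read_camera("scene")
o=get_obs();R=Ro.from_rotvec(o["orientation"]);
for y in(-.045,.045):
    p=o["tcp_pos"]+R.apply([.16,y,0]); u,v=proj(c,p); print(y,p.round(3),(u-140)*3.9,(v-140)*3.9)
    p=np.array([.595,-.1097,.158]); u,v=proj(c,p); print("knob",(u-140)*3.9,(v-140)*3.9)
E
```

```text
-0.045 [ 0.548 -0.12   0.18 ] 364.5607563873531 209.5421207459182
knob 399.52171007322744 257.7360005612069
0.045 [ 0.637 -0.106  0.18 ] 425.4042892135515 276.9894530984863
knob 399.52171007322744 257.7360005612069
```

```bash
python3 -m crank '[{"xyz":[0,0.3,-0.3],"rot":[0,0,0],"hand":8.5},{"xyz":[1.2,0.3,-0.3],"rot":[0,0,0],"hand":8.5},{"xyz":[2.4,0.3,-0.3],"rot":[0,0,0],"hand":8.5},{"xyz":[3.6,0.3,-0.3],"rot":[0,0,0],"hand":8.5},{"xyz":[4.4,0.3,-0.3],"rot":[0,0,0],"hand":8.5},{"xyz":[4.4,0.3,-0.3],"rot":[0,0,0],"hand":8},{"xyz":[4.4,0.3,-0.3],"rot":[0,0,0],"hand":6},{"xyz":[4.4,0.3,-0.3],"rot":[0,0,0],"hand":4},{"xyz":[4.4,0.3,-0.3],"rot":[0,0,0],"hand":3.5},{"xyz":[4.4,0.3,-0.3],"rot":[0,0,0],"hand":3.2}]'; python3 - <<'E'
from h import *
c=cams.read_camera("scene");cv2.imwrite("pics/p5.png",cv2.resize(c["img"][170:250,200:306,::-1],None,fx=7,fy=7,interpolation=cv2.INTER_CUBIC))
plan([.595,-.1097,.296],PSI); o=get_obs(); print(o["force"])
E
```

```text
clock: 6.23
tcp_pos: [0.5961, -0.109, 0.2967]
orientation: [1.096, 1.277, -1.095]
force: [0.2, -0.4, -0.4]
gripper_width: 0.0329
shift cm [ 0.06 -0.11  0.06] rot [-0.002  0.    -0.001]
[1.10436554 0.51244569 0.06765703]
```

View pics/p5.png

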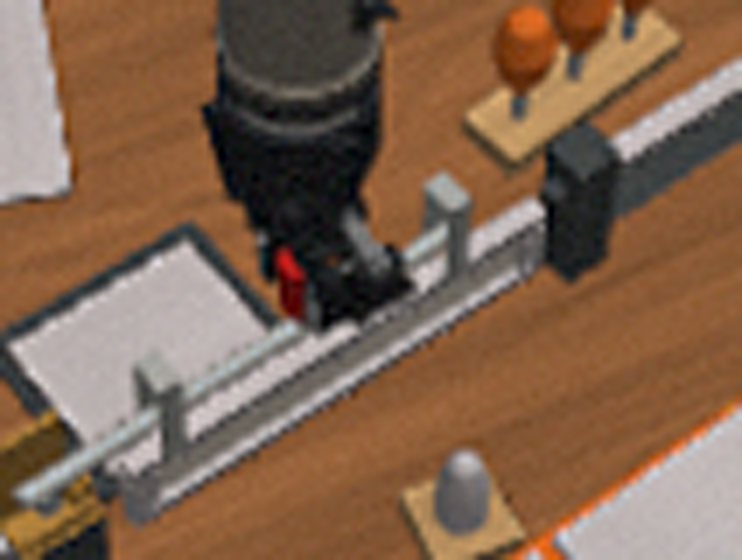

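The knob, at (290,285), sits between the pads, partly hidden by the tank-side finger. Next I close on it.

```bash
python3 -m crank '[{"xyz":[0,0,0],"rot":[0,0,0],"hand":2.8},{"xyz":[0,0,0],"rot":[0,0,0],"hand":2.4},{"xyz":[0,0,0],"rot":[0,0,0],"hand":2},{"xyz":[0,0,0],"rot":[0,0,0],"hand":1},{"xyz":[0,0,0],"rot":[0,0,0],"hand":0.5},{"xyz":[0,0,0],"rot":[0,0,0],"hand":0.5},{"xyz":[0,0,0],"rot":[0,0,0],"hand":0.5},{"xyz":[0,0,0],"rot":[0,0,0],"hand":0.5},{"xyz":[0,0,0],"rot":[0,0,0],"hand":0.5},{"xyz":[0,0,0],"rot":[0,0,0],"hand":0.5}]'; python3 -c "
from h import *
o=get_obs();print(o['tcp_pos'],o['force'],o['gripper_width'])
R=Ro.from_rotvec(o['orientation']).inv();print('lift',R.apply([0,0,1]),'draw',R.apply(GY),'gx',R.apply(GX))"
```

```text
clock: 7.12
tcp_pos: [0.596, -0.1089, 0.2964]
orientation: [1.096, 1.277, -1.095]
force: [-0.4, 0.4, 5.5]
gripper_width: 0.0227
[ 0.59597079 -0.10885719  0.29644457] [-0.44039455  0.40408843  5.49695706] 0.022730417409041182
lift [-9.99999790e-01  6.36685918e-04 -1.23793165e-04] draw [ 1.22606891e-04 -1.86290336e-03 -9.99998257e-01] gx [ 6.36915423e-04  9.99998062e-01 -1.86282491e-03]
```

```bash
python3 -m crank '[{"xyz":[-0.2,0,0],"rot":[0,0,0],"hand":0.5},{"xyz":[-0.4,0,0],"rot":[0,0,0],"hand":0.5},{"xyz":[-0.6,0,0],"rot":[0,0,0],"hand":0.5},{"xyz":[-0.8,0,0],"rot":[0,0,0],"hand":0.5},{"xyz":[-1.0,0,0],"rot":[0,0,0],"hand":0.5},{"xyz":[-1.2,0,0],"rot":[0,0,0],"hand":0.5},{"xyz":[-1.4,0,0],"rot":[0,0,0],"hand":0.5},{"xyz":[-1.5,0,0],"rot":[0,0,0],"hand":0.5},{"xyz":[-1.6,0,0],"rot":[0,0,0],"hand":0.5},{"xyz":[-1.6,0,0],"rot":[0,0,0],"hand":0.5}]'; python3 - <<'E'
from h import *
c=cams.read_camera("scene");cv2.imwrite("pics/p6.png",cv2.resize(c["img"][170:250,200:306,::-1],None,fx=7,fy=7,interpolation=cv2.INTER_CUBIC))
o=get_obs(); print(o["tcp_pos"],o["force"])
E
```

```text
clock: 7.95
tcp_pos: [0.5958, -0.1089, 0.3122]
orientation: [1.096, 1.278, -1.096]
force: [1.1, -0.5, -0.8]
gripper_width: 0.0225
[ 0.59579596 -0.10883549  0.3121427 ] [ 0.38262838 -0.57369767 -2.64354889]
```

View pics/p6.png

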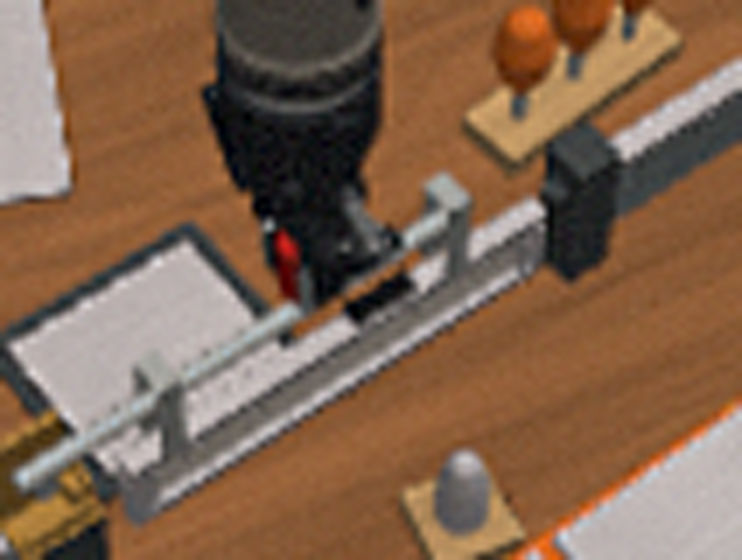

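The rod has lifted, with its nose up at (25,475). Next I draw the bolt back by 42 mm along guard +y.

```bash
python3 -m crank '[{"xyz":[0,0,-0.5],"rot":[0,0,0],"hand":0.5},{"xyz":[0,0,-1.0],"rot":[0,0,0],"hand":0.5},{"xyz":[0,0,-1.5],"rot":[0,0,0],"hand":0.5},{"xyz":[0,0,-2.0],"rot":[0,0,0],"hand":0.5},{"xyz":[0,0,-2.5],"rot":[0,0,0],"hand":0.5},{"xyz":[0,0,-3.0],"rot":[0,0,0],"hand":0.5},{"xyz":[0,0,-3.5],"rot":[0,0,0],"hand":0.5},{"xyz":[0,0,-4.0],"rot":[0,0,0],"hand":0.5},{"xyz":[0,0,-4.2],"rot":[0,0,0],"hand":0.5},{"xyz":[0,0,-4.2],"rot":[0,0,0],"hand":0.5}]'; python3 - <<'E'
from h import *
c=cams.read_camera("scene");cv2.imwrite("pics/p7.png",cv2.resize(c["img"][170:250,200:306,::-1],None,fx=7,fy=7,interpolation=cv2.INTER_CUBIC))
o=get_obs(); print(o["tcp_pos"],o["force"],(o["tcp_pos"]-G0)@GY,(o["tcp_pos"]-G0)@GX)
E
```

```text
clock: 8.83
tcp_pos: [0.5893, -0.0662, 0.3118]
orientation: [1.095, 1.28, -1.095]
force: [1.2, 0.2, -1.8]
gripper_width: 0.0225
[ 0.58927056 -0.0662541   0.31183812] [ 0.56918299  0.85866735 -1.84534642] 0.026404952690026635 0.0016485459849422362
```

View pics/p7.png

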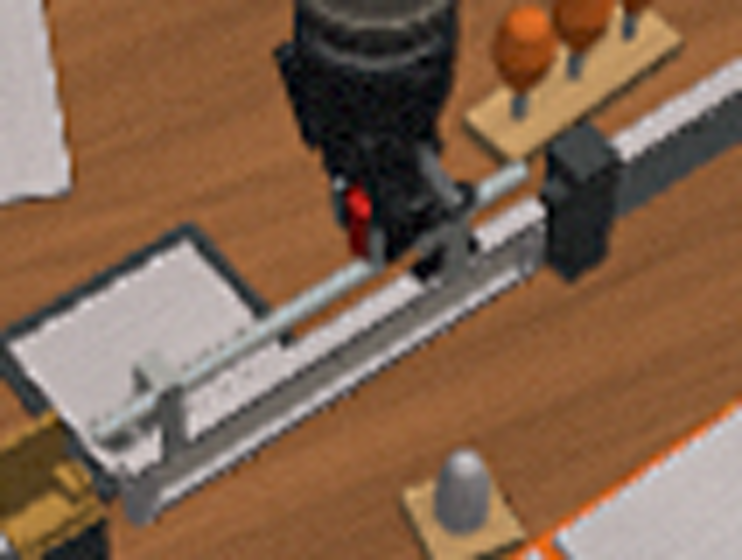

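The bolt is out: its nose is at (110,435), clear of the keeper, and it is drawn about 45 mm. Next I swing along the hinge arc of 124 mm radius, to 0.36 rad.

```bash
python3 -m crank '[{"xyz":[0,-0.6,0],"rot":[0.05,0,0],"hand":0.5},{"xyz":[0,-1.2,-0.06],"rot":[0.1,0,0],"hand":0.5},{"xyz":[0,-1.85,-0.14],"rot":[0.15,0,0],"hand":0.5},{"xyz":[0,-2.45,-0.25],"rot":[0.2,0,0],"hand":0.5},{"xyz":[0,-3.05,-0.4],"rot":[0.25,0,0],"hand":0.5},{"xyz":[0,-3.65,-0.55],"rot":[0.3,0,0],"hand":0.5},{"xyz":[0,-4.1,-0.7],"rot":[0.34,0,0],"hand":0.5},{"xyz":[0,-4.35,-0.8],"rot":[0.36,0,0],"hand":0.5},{"xyz":[0,-4.35,-0.8],"rot":[0.36,0,0],"hand":0.5},{"xyz":[0,-4.35,-0.8],"rot":[0.36,0,0],"hand":0.5}]'; python3 - <<'E'
from h import *
c=cams.read_camera("scene");cv2.imwrite("pics/p8.png",cv2.resize(c["img"][150:250,180:313,::-1],None,fx=5.8,fy=5.8,interpolation=cv2.INTER_CUBIC))
o=get_obs(); d=o["tcp_pos"]-G0-.15*GY; print(o["tcp_pos"],o["force"],"th",np.arctan2(-d@GX,-d@GY),"r",np.hypot(d@GX,d@GY))
E
```

```text
clock: 9.72
tcp_pos: [0.5456, -0.0655, 0.3122]
orientation: [1.36, 1.105, -1.358]
force: [1.1, 1.9, -2.8]
gripper_width: 0.0226
[ 0.5456395  -0.06557414  0.31219729] [ 1.84840251  1.55526898 -2.38544437] th 0.341946814251763 r 0.12332770041954834
```

View pics/p8.png

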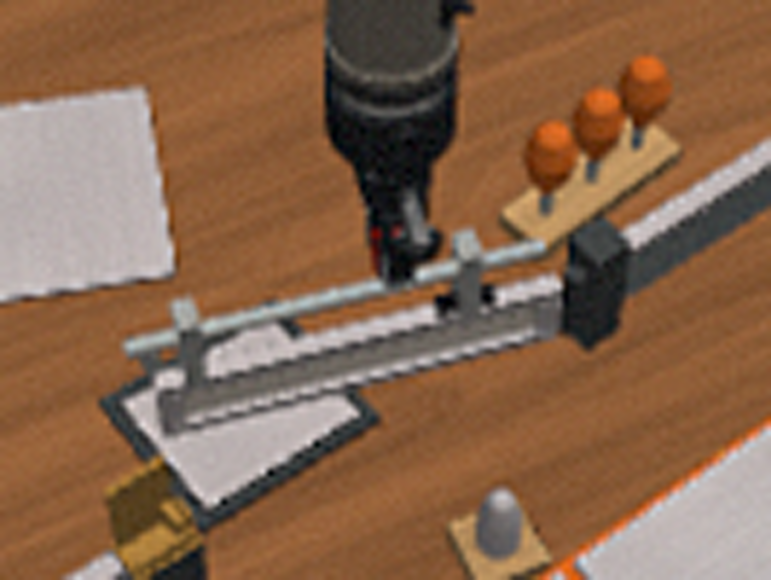

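The gate is open about 20°, lying over the level cover, and the knob is still gripped at (380,245). I let it settle, then check the gate angle, stillness and cover.

```bash
python3 -m crank '[{"xyz":[0,0,0],"rot":[0,0,0],"hand":0.5},{"xyz":[0,0,0],"rot":[0,0,0],"hand":0.5},{"xyz":[0,0,0],"rot":[0,0,0],"hand":0.5},{"xyz":[0,0,0],"rot":[0,0,0],"hand":0.5},{"xyz":[0,0,0],"rot":[0,0,0],"hand":0.5},{"xyz":[0,0,0],"rot":[0,0,0],"hand":0.5},{"xyz":[0,0,0],"rot":[0,0,0],"hand":0.5},{"xyz":[0,0,0],"rot":[0,0,0],"hand":0.5},{"xyz":[0,0,0],"rot":[0,0,0],"hand":0.5},{"xyz":[0,0,0],"rot":[0,0,0],"hand":0.5}]'; python3 - <<'E'
from h import *
o0=get_obs()
c=cams.read_camera("scene");P=cloud(c);hsv=cv2.cvtColor(c["img"],cv2.COLOR_RGB2HSV)
d=P-G0; a=d@GX;b=d@GY
m=(P[...,2]>.067)&(P[...,2]<.083)&(a<-.005)&(a>-.15)&(b>-.16)&(b<.14)&(hsv[...,1]<50)&(hsv[...,2]>120)
l=cv2.fitLine(np.c_[a[m],b[m]].astype(np.float32),cv2.DIST_HUBER,0,.01,.01).ravel(); print("gate top",m.sum(),l,"angle",np.arctan(l[0]/l[1]))
d=P-SUMP;a=d@GX;b=d@GY
m=(abs(a)<.045)&(abs(b)<.055)&(P[...,2]<.0155)&(hsv[...,1]<45)&(hsv[...,2]>110)
A=np.c_[a[m],b[m],np.ones(m.sum())];s=np.linalg.lstsq(A,P[m][:,2],rcond=None)[0];print("cover",m.sum(),s)
o=get_obs();print(o["tcp_pos"]-o0["tcp_pos"],abs(o["joint_vel"]).max(),o["gripper_width"],o["force"],o["clock"])
E
```

```text
clock: 10.6
tcp_pos: [0.5453, -0.0661, 0.3121]
orientation: [1.36, 1.104, -1.36]
force: [2.1, 0.1, -2.3]
gripper_width: 0.0223
gate top 153 [ 0.33080703  0.9436984  -0.05918197 -0.02193025] angle 0.33715865
cover 271 [ 0.00995276 -0.01120537  0.00787597]
[-9.04105659e-06 -1.41362965e-05  7.24956567e-06] 0.0021151656517953846 0.022693257585441814 [ 2.89169216  1.02115202 -1.21410756] 10.65
```

```bash
python3 -c "
from h import *
print(env.hand_in())"
```

```text
the job is handed in; nothing more can be done
None
```

The job is done and handed in; no verdict was reported. I pressed the raised edge of the sump cover down, gripped the red knob and lifted it about 16 mm. I then drew the bolt back about 42 mm and swung the gate open. The gripper is still holding the knob.

- **Gate:** the angle read 0.34 rad (about 19°) both from depth and from the hand's position, and it was holding steady at about 10.6 s on the clock.
- **Bolt:** it is drawn about 45 mm, worked out from the hand's position. The picture showed its nose clear of the keeper.
- **Grip:** the fingers stopped at 22.7 mm on the 24 mm knob, slightly less than its nominal width. The wrist force is steady at 2 to 3 N.
- **Cover:** straight after pressing it was level, with its top about 9 mm above the bench. In the last check the gate partly hid it, and the depth reading showed a slope of about 0.015 rad, inside the 0.03 rad limit. I did not measure separately how well it is centred in its frame, but it looked seated in the picture.
- **Bystanders:** the formers and the short former looked unmoved in the last pictures. The jar was outside the last close-ups, but it stood in place in the earlier views and the arm stayed away from it.

No check failed or disagreed.

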